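# Flip up the sprung pipe stop and butt a pipe against it

### The job

Get the pipe marking jig on the counter ready for marking: with the fingers push the sprung stop by the bar along its top, away from the pipe, over its centre until it snaps upright, and lean on that bar for about a second to seat it firmly (about 12 N). Then slide the white pipe along its trough until its end is butted firmly against the stop (a push of about 12 N, kept on for about a second), and leave it lying there with the stop still upright. Never load the stop with more than 25 N, and leave the other fittings and tools where they are.

Things in the scene. Friction and masses are not known exactly. Their poses are not given: they have to be found in the camera images.
- jig: Pipe marking jig, fixed to the counter: plywood board 560 x 170 x 15 mm with an aluminium V trough. Origin under the board on the centre line; x runs along the trough towards the stop (board from x = -290 to +270 mm), y across, z up. Trough from x = -270 to +155 mm, its top edges 42 mm above the counter and 24 mm either side of the centre line. A pipe's axis in it lies 52 mm above the counter.
- stop (a joint): Angle of the sprung stop, rad. 0: parked, leaning 0.9 rad from upright towards the pipe; 0.9: upright against a rigid stop. An over-centre spring drives it away from 0.55 rad either way: past that it snaps upright by itself. A level push of about 8 N on the bar along its top starts it; lower down it takes far more. Meet it slowly (15 mm/s): over 25 N damages it. Push it towards +x of the jig.
- stop_slot (a point): Where the stop's hinge nominally is: on the centre line, x = 200 mm of the jig, 40 mm above the counter. This point belongs to the board: the last user clamped the stop's bracket in its slot up to 8 mm off it, either way along the jig's x, so the stop has to be met by feel. The hinge line runs along y. Steel ears 34 to 40 mm and a spring 50 mm from the middle rise to 65 and 85 mm.
- stop_base (a point): The same point, to describe the stop: a plate 60 mm wide, 8 mm thick, its pipe-side face right above the hinge when upright. A round steel button 3 mm proud of that face, 12 mm above the hinge, meets the pipe's end. A bar runs across the top, 12 mm thick, 90 mm long, its centre 86 mm towards the pipe from the hinge and 115 mm above the counter when parked; 4 mm beyond the hinge and 155 mm above the counter when upright.
- pipe: White plastic pipe, 48 mm outside diameter, 200 mm long, both ends closed flush with black plugs, lying loose in the trough. Origin in its middle, on its axis; x along the pipe towards the stop. Weighs 0.17 to 0.35 kg; dragging it takes up to about 6 N.
- pipe_front (a point): Centre of the pipe's end face that looks at the stop. At the start it is 150 to 230 mm from where the upright stop's face will be.
- pipe_tail (a point): Centre of the pipe's other end face, a flat face 48 mm across, free to be pushed from behind.
- coupling: Bystander: white pipe coupling standing on end, 62 mm across, 50 mm tall; origin under it.
- grate: Bystander: black round drain grate, 80 mm across, 12 mm thick; origin under it.
- dome: Bystander: domed drain grate, 84 mm across, 70 mm tall; origin under it.
- tape: Bystander: tape measure, 68 x 34 x 64 mm; origin under it.
- elbow: Bystander: white pipe elbow, about 75 x 48 mm, 63 mm tall; origin under its upright leg.
- bush: Bystander: grey bush standing on the jig's board beside the trough, 32 mm across, 26 mm tall; origin under it.
- nut: Bystander: brass ring nut lying on the jig's board beside the trough, 34 mm across, 16 mm tall; origin under it.
Things that resemble listed ones, but are neither listed nor needed, are in the scene too. What is meant by the pipe is not brown, and is the smaller of those in its own colour.

How it is judged:
By the outcome, as a careful person would: the job done as asked, in the order asked, and still so for the second after the job is handed in, with the robot touching nothing.
It also fails if it takes over 72 s, if anything falls off the work surface, if the arm or the gripper's body presses on something with over 40 N, if the wrist force passes 120 N, or if a joint passes its speed limit or range.

### The arm

A 7-joint arm with a two-finger parallel gripper is mounted at the origin on the work surface. World frame = base frame: x ahead of the robot, y to its left, z up, the work surface at z = 0. Lengths are in mm, angles in rad, forces in N, time in s.
With the tool pointing down it reaches from about 400 to 875 mm from the base axis. Payload 4.4 kg.
Tool frame: the origin (TCP) lies where the fingers leave the gripper's body, on its centre line; the fingertips stand 73 mm ahead of it and the grasp point (between the pads) lies 54 mm ahead of it; z points along the fingers, y is the line along which they close (so a half turn about z gives the same grasp; the last joint's range is limited). The gripper opens to 85 mm and grips with 20 to 120 N. Pads are 22 mm wide; open, the fingers measure 114 mm over their backs; the gripper's body (76 mm by 85 mm) begins 54 mm behind the grasp point. The pads swing forward as they close: fully open they stand 13 mm farther back than shut.
Start: joints at [1.213, 0.628, 0.038, 1.517, -0.027, 0.996, -0.02], TCP at [187.015, -622.529, 303.913] pointing down, gripper open.
Joint ranges: [-3.06, 3.06], [-0.37, 2.12], [-1.25, 1.32], [0.18, 2.47], [-1.1, 4.24], [0.23, 1.98], [-2.94, 2.94]. Speed limits (rad/s): [2.57, 2.57, 3.14, 3.14, 3.14, 3.14, 3.14].

### API

Orientations are given as [roll, pitch, yaw] about the fixed x, y, z axes, in that order (R = Rz(yaw) Ry(pitch) Rx(roll)).
In Python, from cell import ctrl gives the robot as it stands.
- The arm moves only by the tool send_rows, never from a script. Its argument "rows" is a list that holds one entry, the list of rows, each a list of 6 numbers: the shift along the tool's x, y, z in cm, then the turn, a rotation vector about the tool's x, y, z in rad. In form: [[[tx, ty, tz, wx, wy, wz], ...]]. A call has 1 to 10 rows; each row is the pose to reach, as a shift and turn from the pose commanded when the call began, along the tool's axes at that moment; what a row does not reach only later rows make up. A row lasts 1/10 s, in which the tool goes at most 50 mm and 8.59 degrees, less where a joint would pass 70% of its speed; a pose out of reach is approached as far as the arm can. A call with a gripper value outside its range is refused whole. "grip" is the closure in counts, from 0 (fully open) to 255 (shut), set as the call begins (left out, the last holds). The fingers move at their own pace and stop on an object; the grip force is fixed at half the most. Time passes only in rows, so rows that repeat a pose let the fingers close. It gives the time, the measured TCP pose, the force, the opening and the grip force at its end, in the units of the state.
- ctrl.read_state(): the state, without advancing time (a new reading comes with each control period).
- ctrl.get_image(name): name is "scene" or "top"; returns a dict with "pixels" (480x640x3 uint8, red, green, blue), "fx", "fy", "cx", "cy" (pixels), "extrinsics" (4x4, takes a point from camera to world coordinates). Camera axes: x right, y up, looking along -z (the intrinsics and any distortion apply to the point x, -y, -z); pixel columns grow to the right and rows downward; lengths in mm; the calibration is good to about 2 mm. A picture is of the moment at which its call begins. There is no depth.
- ctrl.finish_job(): hands the job in; it is judged then, once.
The state is a dict: "clock": time; "qpos": joint angles; "qd": joint speeds; "tau": joint torques, N m; "eef_pos": TCP position; "tool_rot": TCP orientation; "force": force on the tool from outside, world axes, zero at the start; "torque": the same for the moment, N m; "width": finger opening in mm; "gripper_force": force on a finger pad.
Only numpy, scipy, OpenCV 4.12 (cv2) and the standard library are available. Lean on these libraries where they do the work, as an engineer would, in place of code of your own. Each camera call takes 0.05 s, during which the arm holds its last target. There are 200 camera calls.

## Working session

There is one attempt and no reset: what is moved stays moved. The work goes in short steps, Python scripts to look and compute and a tool call to move; the robot and the scene stay as the last step left them, time stands still between calls to the robot, and variables do not carry over. Pictures are saved under pics/ and viewed, at most 10 in all, crops included, and the job is handed in when it is done.

Besides the shell and the picture viewer there is one more tool, called after "Emit:" in YAML: its name, and indented under it one key for each argument. send_rows: Moves the arm, as the interface text tells. Its arguments: {"type":"object","properties":{"rows":{"type":"array","items":{"type":"array","items":{"type":"array","items":{"type":"number"}}}},"grip":{"type":"number"}},"required":["rows"]}

```bash
mkdir -p pics; python3 - <<'E'
from cell import ctrl
import cv2,pickle
for n in("scene","top"):
    d=ctrl.get_image(n); cv2.imwrite(f"pics/{n}0.png",d["pixels"][:,:,::-1]); pickle.dump(d,open(f"{n}0.pkl","wb"))
    print(n,d["fx"],d["fy"],d["cx"],d["cy"],[k for k in d],d["extrinsics"])
s=ctrl.read_state();print(s)
E
```

```text
scene 460.18651440283065 460.18651440283065 324.4953952190602 246.42204276559693 ['pixels', 'fx', 'fy', 'cx', 'cy', 'extrinsics'] [[-7.10823390e-01 -5.55791795e-01  4.31074922e-01  1.06721942e+03]
 [ 7.03183077e-01 -5.75679801e-01  4.17284467e-01  5.30334884e+02]
 [ 1.62378432e-02  5.99740150e-01  8.00030053e-01  1.04965888e+03]
 [ 0.00000000e+00  0.00000000e+00  0.00000000e+00  1.00000000e+00]]
top 617.5855386792923 617.5855386792923 325.8665599626633 232.5185589098463 ['pixels', 'fx', 'fy', 'cx', 'cy', 'extrinsics'] [[ 8.16078718e-03  9.97409704e-01 -7.14652611e-02  4.19665271e+02]
 [-9.99953109e-01  8.51242221e-03  4.61718044e-03  1.94764024e+01]
 [ 5.21356305e-03  7.14242302e-02  9.97432403e-01  1.89619416e+03]
 [ 0.00000000e+00  0.00000000e+00  0.00000000e+00  1.00000000e+00]]
{'clock': 0.1, 'qpos': array([ 1.21320889,  0.62927601,  0.03841613,  1.518266  , -0.02701123,
        0.99627433, -0.02000976]), 'qd': array([-0.00168546, -0.00297062,  0.0004283 , -0.001612  ,  0.00068468,
        0.00039782,  0.00099645]), 'tau': array([ 3.87301377e-03, -5.64533687e+01,  1.23159718e+00, -1.93972260e+01,
        1.15711440e-02,  5.42954192e-03, -4.08138487e-05]), 'eef_pos': array([ 186.90652769, -622.09980664,  303.06653473]), 'tool_rot': array([-3.13988570e+00, -8.03960279e-06,  2.91794771e-01]), 'force': array([-0.16768264, -0.1978076 ,  0.69109594]), 'torque': array([ 0.01241719,  0.00524423, -0.04519622]), 'gripper_force': 0.0, 'width': 85.14643536625073}
```

View pics/scene0.png

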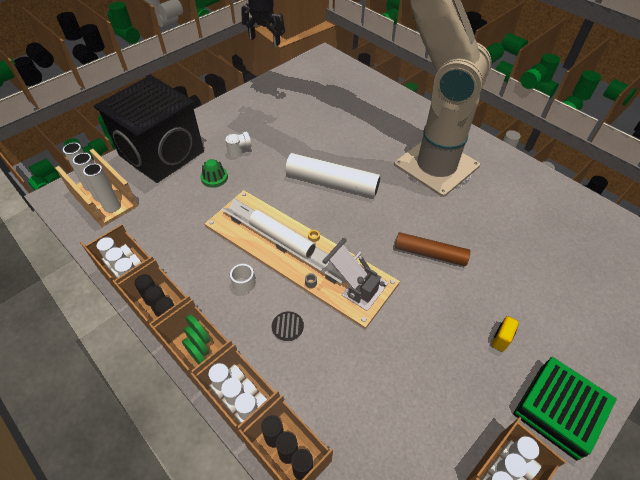

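View pics/top0.png

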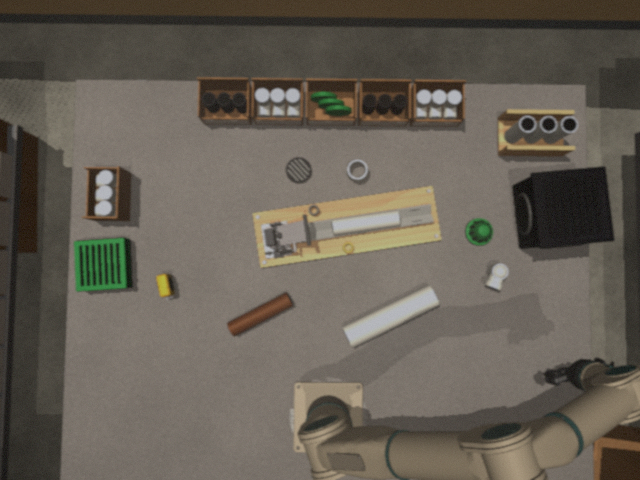

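The jig lies in the top picture with corners near (254,213), (435,187), (441,241) and (261,266). Its stop is at the left (about 275,238) and the small white pipe runs from about x=333 to 400. In the scene view the parked bar is around (340,255). I'll enlarge both.

```bash
python3 - <<'E'
import cv2
a=cv2.imread("pics/top0.png")[180:275,245:450]; cv2.imwrite("pics/topc.png",cv2.resize(a,None,fx=3.9,fy=3.9,interpolation=cv2.INTER_CUBIC))
a=cv2.imread("pics/scene0.png")[185:335,200:400]; cv2.imwrite("pics/scenec.png",cv2.resize(a,None,fx=4,fy=4,interpolation=cv2.INTER_CUBIC))
E
```

```text
(no output)
```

View pics/topc.png

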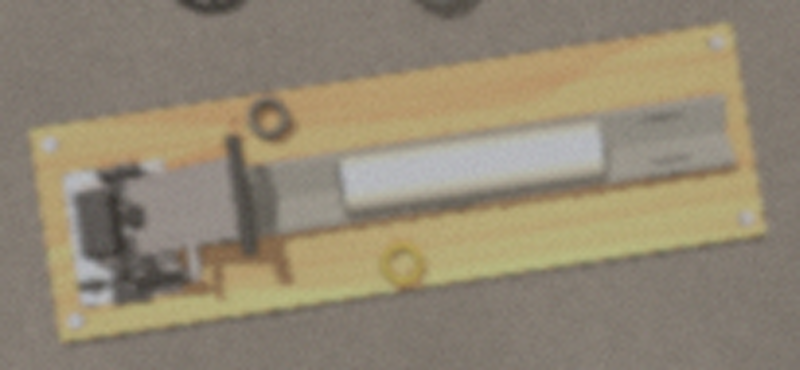

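View pics/scenec.png

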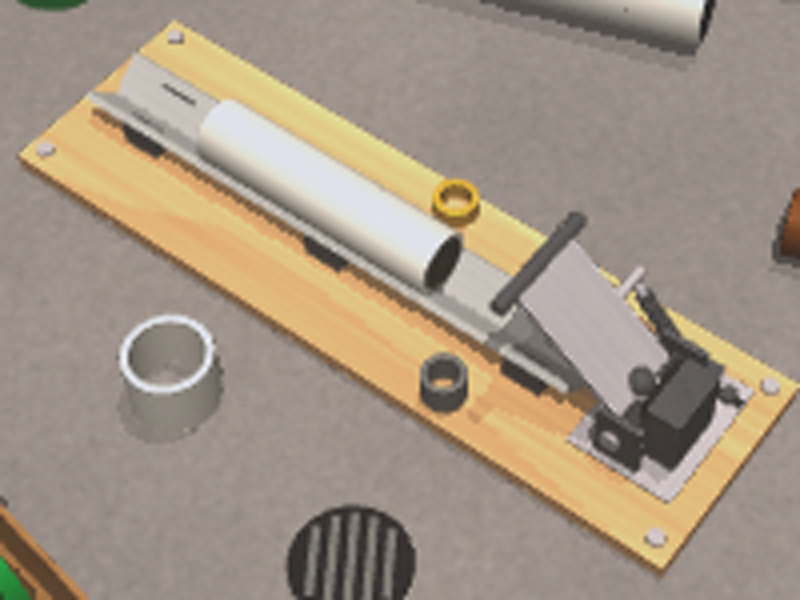

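Top crop: board corners (31,130), (733,26), (766,232), (61,342). The bar runs (233,138) to (251,252), the pipe front is at (345,186) and its tail at (603,151). Scene crop: corners (175,22), (22,156), (662,572), (800,385), bar ends (499,303) and (577,219).

```bash
cat >h.py <<'E'
import numpy as np,pickle
def ray(d,u,v):
    E=np.array(d["extrinsics"]); c=np.array([(u-d["cx"])/d["fx"],-(v-d["cy"])/d["fy"],-1.])
    t=E[:3,3].copy()
    if abs(t[2])<10:t*=1000
    return t,E[:3,:3]@c
def atz(d,u,v,z):
    t,r=ray(d,u,v); return t+r*(z-t[2])/r[2]
E
python3 - <<'E'
from h import *
T=pickle.load(open("top0.pkl","rb"));S=pickle.load(open("scene0.pkl","rb"))
np.set_printoptions(precision=1,suppress=True)
tp=lambda u,v,z:atz(T,245+(u+.5)/3.9-.5,180+(v+.5)/3.9-.5,z)
sp=lambda u,v,z:atz(S,200+(u+.5)/4-.5,185+(v+.5)/4-.5,z)
# order: (-290,+85?) jig x toward stop = world +y ; jig y=left of x -> world -x
loc=np.array([[-290,85],[-290,-85],[270,-85],[270,85]])  # tail-left(y+ = world -x => bottom in top view)
t=np.array([tp(*p,15)[:2] for p in[(766,232),(733,26),(31,130),(61,342)]])
s=np.array([sp(*p,15)[:2] for p in[(175,22),(22,156),(662,572),(800,385)]])
def fit(w):
    lc=loc.mean(0);wc=w.mean(0);A=(loc-lc);B=w-wc
    th=np.arctan2((A[:,0]*B[:,1]-A[:,1]*B[:,0]).sum(),(A*B).sum());R=np.array([[np.cos(th),-np.sin(th)],[np.sin(th),np.cos(th)]])
    o=wc-R@lc; return o,th,R,(w-(loc@R.T+o))
res=[]
for n,w in(("T",t),("S",s)):
    o,th,R,e=fit(w);print(n,o,th,e.ravel());res.append((o,th))
o=(res[0][0]+res[1][0])/2;th=(res[0][1]+res[1][1])/2;R=np.array([[np.cos(th),-np.sin(th)],[np.sin(th),np.cos(th)]])
print("mean",o,th)
J=lambda p:R.T@(p[:2]-o)
print("bar T",J(tp(233,138,115)),J(tp(251,252,115)),"S",J(sp(499,303,115)),J(sp(577,219,115)))
print("pipe T front",J(tp(345,186,60)),"tail",J(tp(603,151,60)))
print("pipe S front top",J(sp(452,234,76)),"tail top",J(sp(222,100,76)))
print("nut",J(tp(403,266,15)),"bush",J(tp(270,119,20)))
np.savez("jig.npz",o=o,th=th)
E
```

```text
T [572.4 -43.2] 1.7302959764133945 [ 2.7  1.9 -2.8  0.1 -1.  -1.4  1.1 -0.5]
S [573.1 -38.7] 1.7316871769183697 [ 1.5  1.4 -2.5  2.4  0.7 -1.3  0.3 -2.5]
mean [572.8 -40.9] 1.730991576665882
bar T [109.4 -42.8] [108.9  43. ] S [109.4 -39.5] [110.7  43.8]
pipe T front [31.   0.9] tail [-168.4    4.1]
pipe S front top [35.7  9.6] tail top [-164.3    7.2]
nut [-5.5 66.3] bush [ 79.9 -63.1]
```

```bash
cat >>h.py <<'E'
from scipy.spatial.transform import Rotation as Ro
j=np.load("jig.npz");o=j["o"];th=float(j["th"])
def go(x,y,ztip,yaw=th):
    "print shift(cm, tool axes) and turn to bring the fingertip to jig x,y and height ztip"
    from cell import ctrl
    s=ctrl.read_state();R=Ro.from_euler("xyz",s["tool_rot"]);p=np.array(s["eef_pos"])
    c,n=np.cos(th),np.sin(th);J=np.array([[c,-n],[n,c]])
    tgt=np.r_[o+J@[x,y],ztip+73.]
    T=Ro.from_euler("xyz",[np.pi,0,yaw])
    print("t",round(s["clock"],2),"jig now",(J.T@(p[:2]-o)).round(1),"tip",p[2].round(1)-73,"rot",s["tool_rot"])
    print("F jig",(J.T@s["force"][:2]).round(2),s["force"][2].round(2),"width",s["width"])
    print("shift cm",(R.inv().apply(tgt-p)/10).round(2),"turn",(R.inv()*T).as_rotvec().round(3))
E
python3 -c "
from h import *
go(72,0,107)"
```

```text
t 0.1 jig now [-512.2  473.6] tip 230.10000000000002 rot [-3.13988570e+00 -8.03960279e-06  2.91794771e-01]
F jig [-0.17  0.2 ] 0.69 width 85.14643536625073
shift cm [ 54.62 -51.68  12.4 ] turn [-1.000e-03 -1.000e-03 -1.439e+00]
```

Emit:
send_rows:
  rows:
    - [[1.5,-1.4,0,0,0,-0.06],[4.5,-4.3,0,0,0,-0.18],[8,-7.5,0,0,0,-0.31],[11.4,-10.7,0,0,0,-0.44],[14.8,-13.9,0,0,0,-0.57],[18.2,-17.1,0,0,0,-0.7],[21.6,-20.3,0,0,0,-0.83],[25,-23.5,0,0,0,-0.96],[28.4,-26.7,0,0,0,-1.09],[31.8,-29.9,0,0,0,-1.22]]
  grip: 255

```text
clock: 1.1
eef_pos: [406.0, -243.0, 303.9]
tool_rot: [-3.141, 0.0, 1.517]
force: [0.8, -0.2, -0.1]
width: -0.2
gripper_force: 0.0
```

```bash
python3 -c "
from h import *
go(72,0,107)"
```

```text
t 1.1 jig now [-172.8  196.9] tip 230.89999999999998 rot [-3.14143834e+00  8.62213817e-05  1.51685829e+00]
F jig [-0.3 -0.8] -0.12 width -0.18730020347719858
shift cm [28.11 14.03 12.38] turn [-0.     0.    -0.214]
```

Emit:
send_rows:
  rows:
    - [[2.8,1.4,0,0,0,-0.03],[6.6,3.3,0,0,0,-0.06],[10.4,5.2,0,0,0,-0.09],[14.2,7.1,0.5,0,0,-0.12],[18,9,1.5,0,0,-0.15],[21.6,10.8,3,0,0,-0.18],[25,12.5,5,0,0,-0.21],[27,13.5,8,0,0,-0.21],[27.5,14,11,0,0,-0.21],[27.5,14,12,0,0,-0.21]]

```text
clock: 2.1
eef_pos: [560.4, 22.8, 181.0]
tool_rot: [-3.137, -0.001, 1.724]
force: [-0.8, 0.2, 0.3]
width: -0.0
gripper_force: 0.0
```

```bash
python3 - <<'E'
from h import *
from cell import ctrl
import cv2
go(80,0,107)
d=ctrl.get_image("scene");cv2.imwrite("pics/s1.png",cv2.resize(d["pixels"][150:300,260:460,::-1],None,fx=4,fy=4,interpolation=cv2.INTER_CUBIC))
E
```

```text
t 2.1 jig now [64.9  2.1] tip 108.0 rot [-3.13691911e+00 -9.76305311e-04  1.72415656e+00]
F jig [0.34 0.79] 0.29 width -0.001652366838617824
shift cm [1.51 0.2  0.1 ] turn [-0.005 -0.001 -0.007]
```

View pics/s1.png

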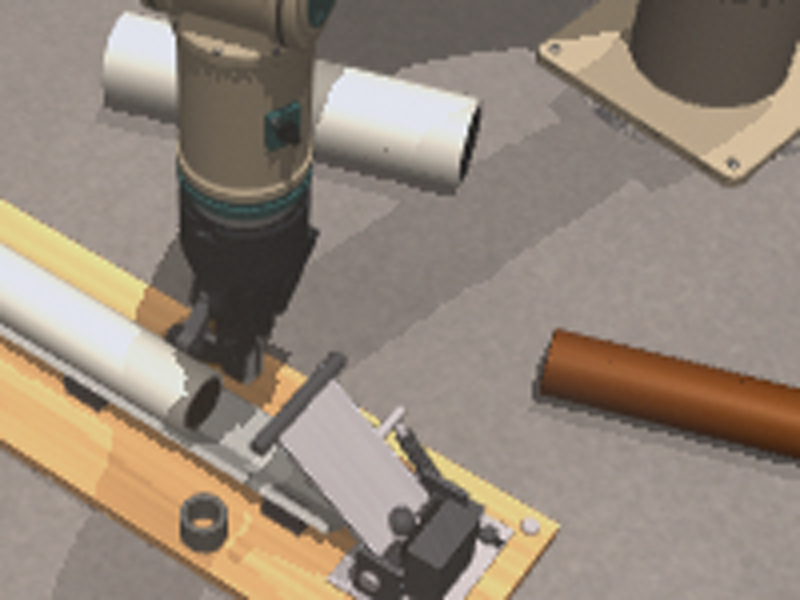

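The fingertips are at crop (240,375), behind the bar at (260,440)–(335,360). They line up with its middle and the gap is roughly 25 mm.

Emit:
send_rows:
  rows:
    - [[0.3,0.2,0,0,0,0],[0.7,0.2,0,0,0,0],[1.1,0.2,0,0,0,0],[1.4,0.2,0,0,0,0],[1.55,0.2,0,0,0,0],[1.7,0.2,0,0,0,0],[1.85,0.2,0,0,0,0],[2.0,0.2,0,0,0,0],[2.15,0.2,0,0,0,0],[2.3,0.2,0,0,0,0]]

```text
clock: 3.15
eef_pos: [560.0, 44.7, 183.9]
tool_rot: [-3.142, 0.0, 1.722]
force: [-0.3, 0.1, 0.4]
width: -0.3
gripper_force: 0.0
```

```bash
python3 -c "
from h import *
go(92,0,107)"
```

```text
t 3.15 jig now [86.6 -1.1] tip 110.9 rot [-3.14152869e+00  2.99272496e-06  1.72175060e+00]
F jig [0.16 0.27] 0.38 width -0.2754753006227265
shift cm [ 0.54 -0.11  0.39] turn [-0.     0.    -0.009]
```

Emit:
send_rows:
  rows:
    - [[0.1,0,0.2,0,0,0],[0.25,0,0.4,0,0,0],[0.4,0,0.4,0,0,0],[0.55,0,0.4,0,0,0],[0.7,0,0.4,0,0,0],[0.8,0,0.4,0,0,0],[0.9,0,0.4,0,0,0]]

```text
clock: 3.85
eef_pos: [559.0, 51.8, 179.9]
tool_rot: [-3.141, 0.002, 1.721]
force: [1.2, -6.2, -0.3]
width: -0.2
gripper_force: 3.2
```

```bash
python3 -c "
from h import *
go(92,0,107)"
```

```text
t 3.85 jig now [93.8 -1.2] tip 106.9 rot [-3.14141033e+00  2.42369539e-03  1.72072235e+00]
F jig [-6.27 -0.19] -0.3 width -0.16485799664760445
shift cm [-0.18 -0.12 -0.01] turn [-0.     0.002 -0.01 ]
```

Emit:
send_rows:
  rows:
    - [[0.15,0,-0.15,0,0,0],[0.3,0,-0.3,0,0,0],[0.45,0,-0.46,0,0,0],[0.6,0,-0.62,0,0,0],[0.75,0,-0.78,0,0,0],[0.9,0,-0.93,0,0,0],[1.05,0,-1.08,0,0,0],[1.2,0,-1.22,0,0,0],[1.35,0,-1.36,0,0,0],[1.5,0,-1.5,0,0,0]]

```text
clock: 4.85
eef_pos: [556.7, 66.0, 195.1]
tool_rot: [-3.141, 0.003, 1.72]
force: [0.9, -5.5, 1.3]
width: 0.2
gripper_force: 2.9
```

```bash
python3 -c "
from h import *
go(92,0,107)"
```

```text
t 4.85 jig now [108.1  -1.2] tip 122.1 rot [-3.14114768e+00  3.09845980e-03  1.71984324e+00]
F jig [-5.61 -0.02] 1.29 width 0.20802326292865891
shift cm [-1.61 -0.1   1.51] turn [-0.     0.003 -0.011]
```

Emit:
send_rows:
  rows:
    - [[0.15,0,-0.11,0,0,0],[0.3,0,-0.22,0,0,0],[0.45,0,-0.33,0,0,0],[0.6,0,-0.43,0,0,0],[0.75,0,-0.53,0,0,0],[0.9,0,-0.63,0,0,0],[1.05,0,-0.73,0,0,0],[1.2,0,-0.82,0,0,0],[1.35,0,-0.91,0,0,0],[1.5,0,-1.0,0,0,0]]

```text
clock: 5.85
eef_pos: [554.5, 81.2, 205.5]
tool_rot: [3.141, 0.003, 1.72]
force: [0.6, -5.4, 3.4]
width: 0.4
gripper_force: 2.4
```

Emit:
send_rows:
  rows:
    - [[0.15,0,-0.07,0,0,0],[0.3,0,-0.15,0,0,0],[0.45,0,-0.22,0,0,0],[0.6,0,-0.29,0,0,0],[0.75,0,-0.36,0,0,0],[0.9,0,-0.43,0,0,0],[1.05,0,-0.5,0,0,0],[1.2,0,-0.57,0,0,0],[1.35,0,-0.64,0,0,0],[1.5,0,-0.7,0,0,0]]

```text
clock: 6.85
eef_pos: [551.8, 98.4, 211.9]
tool_rot: [-3.141, -0.0, 1.722]
force: [0.4, -1.2, 0.9]
width: -0.0
gripper_force: 0.3
```

```bash
python3 -c "
from h import *
go(92,0,107)"
```

```text
t 6.85 jig now [141.   -1.5] tip 138.9 rot [-3.14149097e+00 -4.44989828e-04  1.72207354e+00]
F jig [-1.28 -0.17] 0.9 width -0.026210336499459426
shift cm [-4.9  -0.11  3.19] turn [-0.    -0.    -0.009]
```

Emit:
send_rows:
  rows:
    - [[0.15,0,-0.06,0,0,0],[0.3,0,-0.12,0,0,0],[0.45,0,-0.18,0,0,0],[0.6,0,-0.24,0,0,0],[0.75,0,-0.3,0,0,0],[0.9,0,-0.36,0,0,0],[1.05,0,-0.42,0,0,0],[1.2,0,-0.48,0,0,0],[1.35,0,-0.54,0,0,0],[1.5,0,-0.6,0,0,0]]

```text
clock: 7.85
eef_pos: [549.7, 113.0, 218.0]
tool_rot: [3.142, -0.0, 1.722]
force: [-0.0, -0.1, -0.1]
width: -0.1
gripper_force: 0.0
```

```bash
python3 - <<'E'
from h import *
from cell import ctrl
import cv2
go(180,0,147)
d=ctrl.get_image("scene");cv2.imwrite("pics/s2.png",cv2.resize(d["pixels"][150:300,260:460,::-1],None,fx=4,fy=4,interpolation=cv2.INTER_CUBIC))
E
```

```text
t 7.85 jig now [155.6  -1.8] tip 145.0 rot [ 3.14150460e+00 -3.88812816e-05  1.72178373e+00]
F jig [-0.06  0.06] -0.15 width -0.12211583046966284
shift cm [ 2.44 -0.2  -0.2 ] turn [ 0.    -0.    -0.009]
```

View pics/s2.png

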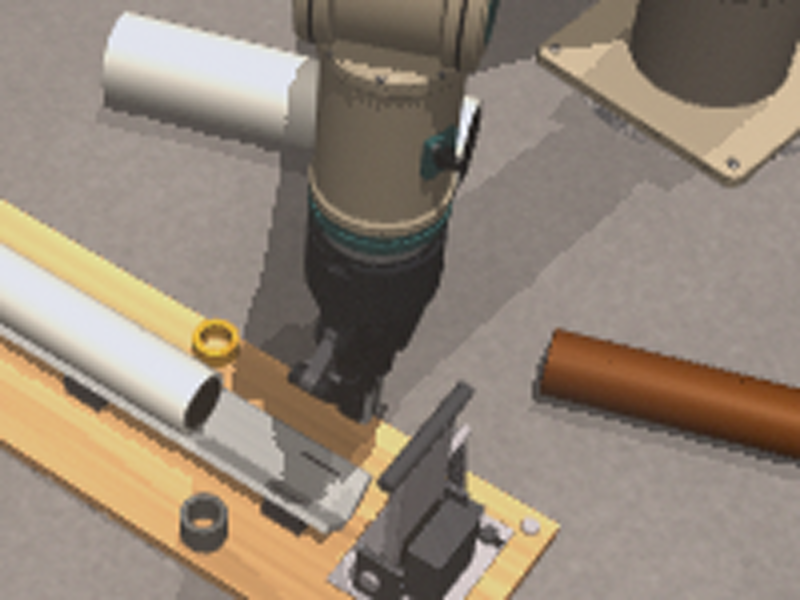

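The stop has snapped upright, with its bar at crop (380,485)–(470,390) and the fingertips at (360,415). Next I'll lean on the bar.

Emit:
send_rows:
  rows:
    - [[0.3,-0.1,-0.1,0,0,0],[0.6,-0.2,-0.2,0,0,0],[0.9,-0.2,-0.2,0,0,0],[1.2,-0.2,-0.2,0,0,0],[1.5,-0.2,-0.2,0,0,0],[1.8,-0.2,-0.2,0,0,0],[2.1,-0.2,-0.2,0,0,0],[2.3,-0.2,-0.2,0,0,0],[2.4,-0.2,-0.2,0,0,0],[2.5,-0.2,-0.2,0,0,0]]

```text
clock: 8.9
eef_pos: [543.9, 137.2, 219.9]
tool_rot: [-3.142, 0.0, 1.722]
force: [-0.4, -1.0, 0.1]
width: -0.3
gripper_force: 0.0
```

Emit:
send_rows:
  rows:
    - [[0.1,0,0,0,0,0],[0.2,0,0,0,0,0],[0.3,0,0,0,0,0],[0.4,0,0,0,0,0],[0.5,0,0,0,0,0]]

```text
clock: 9.4
eef_pos: [543.3, 141.7, 219.9]
tool_rot: [-3.142, 0.001, 1.722]
force: [0.6, -3.1, 0.7]
width: 0.1
gripper_force: 1.1
```

```bash
python3 -c "
from h import *
go(184,0,147)"
```

```text
t 9.4 jig now [185.1  -0. ] tip 146.9 rot [-3.14156305e+00  8.43955683e-04  1.72165742e+00]
F jig [-3.17 -0.07] 0.72 width 0.1073339786493341
shift cm [-0.11 -0.   -0.01] turn [-0.     0.001 -0.009]
```

Emit:
send_rows:
  rows:
    - [[0.05,0,0,0,0,0],[0.1,0,0,0,0,0],[0.15,0,0,0,0,0],[0.15,0,0,0,0,0]]

```text
clock: 9.8
eef_pos: [543.2, 142.0, 219.9]
tool_rot: [-3.141, 0.002, 1.721]
force: [1.9, -5.3, 1.5]
width: -0.1
gripper_force: 2.7
```

Emit:
send_rows:
  rows:
    - [[0.1,0,0,0,0,0],[0.2,0,0,0,0,0],[0.3,0,0,0,0,0],[0.3,0,0,0,0,0],[0.3,0,0,0,0,0]]

```text
clock: 10.3
eef_pos: [543.2, 142.4, 219.9]
tool_rot: [-3.141, 0.006, 1.719]
force: [2.2, -9.4, 2.7]
width: -0.2
gripper_force: 5.2
```

Emit:
send_rows:
  rows:
    - [[0.1,0,0,0,0,0],[0.2,0,0,0,0,0],[0.2,0,0,0,0,0]]

```text
clock: 10.6
eef_pos: [543.2, 142.7, 219.9]
tool_rot: [-3.14, 0.008, 1.718]
force: [2.0, -13.2, 4.0]
width: -0.1
gripper_force: 6.9
```

Emit:
send_rows:
  rows:
    - [[0,0,0,0,0,0],[0,0,0,0,0,0],[0,0,0,0,0,0],[0,0,0,0,0,0],[0,0,0,0,0,0],[0,0,0,0,0,0],[0,0,0,0,0,0],[0,0,0,0,0,0],[0,0,0,0,0,0],[0,0,0,0,0,0]]

```text
clock: 11.6
eef_pos: [543.2, 142.7, 219.9]
tool_rot: [-3.14, 0.008, 1.718]
force: [1.7, -14.0, 3.4]
width: -0.1
gripper_force: 6.8
```

Emit:
send_rows:
  rows:
    - [[0,0,0,0,0,0],[0,0,0,0,0,0],[0,0,0,0,0,0]]

```text
clock: 11.9
eef_pos: [543.1, 142.6, 219.9]
tool_rot: [-3.14, 0.008, 1.718]
force: [2.2, -13.4, 3.0]
width: 0.1
gripper_force: 6.8
```

```bash
python3 -c "
from h import *
go(-210,0,110)"
```

```text
t 11.9 jig now [186.  -0.] tip 146.9 rot [-3.14026289  0.00822227  1.71760019]
F jig [-13.53  -0.04] 2.98 width 0.1292826737632373
shift cm [-39.56   0.53   4.02] turn [-0.001  0.008 -0.013]
```

Emit:
send_rows:
  rows:
    - [[-1,0,0,0,0,-0.01],[-3.5,0,0,0,0,-0.01],[-8,0.1,0,0,0,-0.01],[-12.5,0.2,0,0,0,-0.01],[-17,0.3,0,0,0,-0.01],[-21.5,0.4,0,0,0,-0.01],[-26,0.5,0,0,0,-0.01],[-30.5,0.5,0,0,0,-0.01],[-35,0.5,0,0,0,-0.01],[-39.3,0.5,0,0,0,-0.01]]

```text
clock: 12.9
eef_pos: [606.8, -240.3, 219.9]
tool_rot: [3.14, -0.001, 1.732]
force: [1.4, 1.0, -0.0]
width: -0.0
gripper_force: 0.0
```

Emit:
send_rows:
  rows:
    - [[-0.5,0,1,0,0,0],[-0.5,0,3,0,0,0],[-0.5,0,5,0,0,0],[-0.5,0,6,0,0,0],[-0.5,0,6,0,0,0]]

```text
clock: 13.4
eef_pos: [606.5, -242.8, 158.3]
tool_rot: [-3.139, -0.002, 1.733]
force: [0.2, -0.2, -0.4]
width: -0.0
gripper_force: 0.0
```

```bash
python3 - <<'E'
from h import *
from cell import ctrl
import cv2
go(-180,0,43)
d=ctrl.get_image("scene");cv2.imwrite("pics/s3.png",cv2.resize(d["pixels"][150:300,200:400,::-1],None,fx=4,fy=4,interpolation=cv2.INTER_CUBIC))
E
```

```text
t 13.4 jig now [-204.7   -1.1] tip 85.30000000000001 rot [-3.13948338e+00 -2.49148147e-03  1.73283335e+00]
F jig [-0.2  -0.22] -0.37 width -0.012548441609357095
shift cm [ 2.46 -0.09  4.24] turn [-0.002 -0.002  0.002]
```

View pics/s3.png

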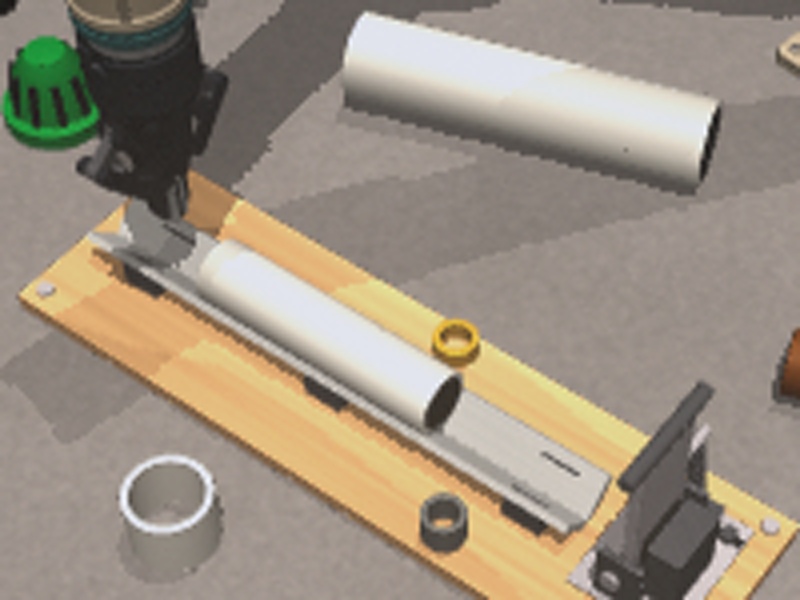

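The stop is upright with its bar at crop (620,485)–(710,390). The pipe lies undisturbed with its tail near (215,255), and the fingers are behind it at (175,225). I'll lower and push from there.

Emit:
send_rows:
  rows:
    - [[0,-0.1,1.5,0,0,0],[0,-0.1,3,0,0,0],[0,-0.1,4,0,0,0],[0.2,-0.1,4.2,0,0,0],[0.6,-0.1,4.2,0,0,0],[1.0,-0.1,4.2,0,0,0],[1.4,-0.1,4.2,0,0,0],[1.7,-0.1,4.2,0,0,0],[2.0,-0.1,4.2,0,0,0],[2.3,-0.1,4.2,0,0,0]]

```text
clock: 14.45
eef_pos: [602.5, -221.3, 118.2]
tool_rot: [3.141, 0.0, 1.732]
force: [-0.9, -0.2, -0.2]
width: 0.2
gripper_force: 0.0
```

Emit:
send_rows:
  rows:
    - [[0.2,0,0,0,0,0],[0.4,0,0,0,0,0],[0.6,0,0,0,0,0],[0.8,0,0,0,0,0],[1,0,0,0,0,0],[1.2,0,0,0,0,0]]

```text
clock: 15.05
eef_pos: [600.5, -210.1, 118.0]
tool_rot: [3.141, 0.001, 1.731]
force: [0.1, -2.4, 0.1]
width: -0.0
gripper_force: 0.8
```

```bash
python3 -c "
from h import *
go(-60,0,43)"
```

```text
t 15.05 jig now [-171.4   -0.4] tip 45.0 rot [3.14136936e+00 5.72555267e-04 1.73130883e+00]
F jig [-2.38  0.26] 0.13 width -0.0034681742436406806
shift cm [11.14 -0.04  0.19] turn [0.    0.001 0.   ]
```

Emit:
send_rows:
  rows:
    - [[0.3,0,0.1,0,0,0],[0.7,0,0.1,0,0,0],[1.1,0,0.1,0,0,0],[1.5,0,0.1,0,0,0],[1.9,0,0.1,0,0,0],[2.3,0,0.1,0,0,0],[2.7,0,0.1,0,0,0],[3.1,0,0.1,0,0,0],[3.5,0,0.1,0,0,0],[3.9,0,0.1,0,0,0]]

```text
clock: 16.05
eef_pos: [594.3, -171.2, 117.1]
tool_rot: [3.141, 0.0, 1.732]
force: [1.2, -4.7, 4.3]
width: -0.1
gripper_force: 2.6
```

Emit:
send_rows:
  rows:
    - [[0.4,0,0,0,0,0],[0.8,0,0,0,0,0],[1.2,0,0,0,0,0],[1.6,0,0,0,0,0],[2.0,0,0,0,0,0],[2.4,0,0,0,0,0],[2.8,0,0,0,0,0],[3.2,0,0,0,0,0],[3.6,0,0,0,0,0],[4,0,0,0,0,0]]

```text
clock: 17.05
eef_pos: [587.9, -131.6, 117.1]
tool_rot: [3.141, 0.0, 1.732]
force: [0.3, -5.0, 4.9]
width: -0.1
gripper_force: 2.6
```

Emit:
send_rows:
  rows:
    - [[0.4,0,0,0,0,0],[0.8,0,0,0,0,0],[1.2,0,0,0,0,0],[1.6,0,0,0,0,0],[2.0,0,0,0,0,0],[2.4,0,0,0,0,0],[2.7,0,0,0,0,0],[3,0,0,0,0,0],[3.2,0,0,0,0,0],[3.4,0,0,0,0,0]]

```text
clock: 18.05
eef_pos: [582.4, -98.1, 117.0]
tool_rot: [3.141, 0.0, 1.732]
force: [1.0, -5.4, 4.3]
width: -0.2
gripper_force: 2.6
```

```bash
python3 - <<'E'
from h import *
from cell import ctrl
import cv2
go(-17,0,44)
d=ctrl.get_image("scene");cv2.imwrite("pics/s4.png",cv2.resize(d["pixels"][170:320,230:430,::-1],None,fx=4,fy=4,interpolation=cv2.INTER_CUBIC))
E
```

```text
t 18.05 jig now [-58.   -0.4] tip 44.0 rot [3.14141180e+00 2.61869879e-04 1.73166423e+00]
F jig [-5.46 -0.17] 4.27 width -0.17858142097805146
shift cm [ 4.1  -0.04 -0.  ] turn [0.    0.    0.001]
```

View pics/s4.png

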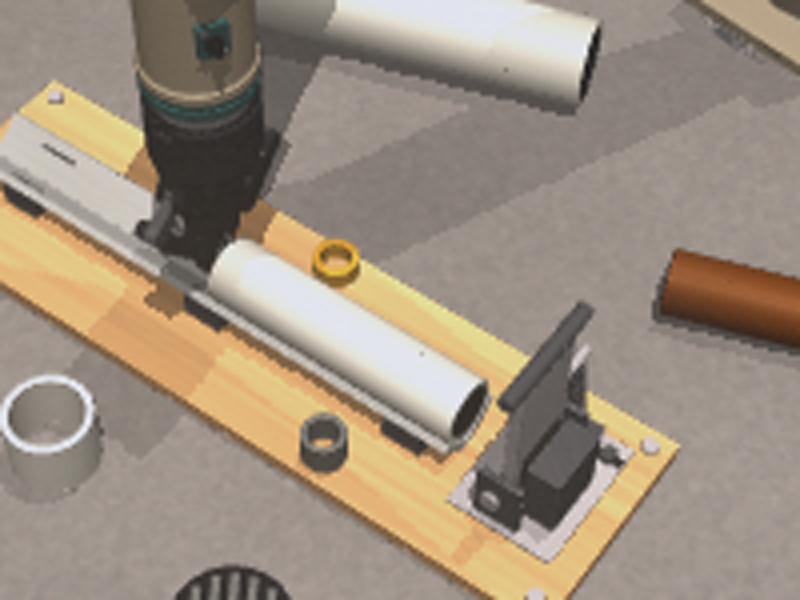

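The pipe front is at crop (470,415), about 40 mm short of the upright stop. I'll continue, raising slightly to shed the vertical force, then slow down.

Emit:
send_rows:
  rows:
    - [[0.3,0,-0.05,0,0,0],[0.6,0,-0.1,0,0,0],[0.9,0,-0.15,0,0,0],[1.2,0,-0.15,0,0,0],[1.5,0,-0.15,0,0,0],[1.8,0,-0.15,0,0,0],[2.1,0,-0.15,0,0,0],[2.4,0,-0.15,0,0,0],[2.6,0,-0.15,0,0,0],[2.8,0,-0.15,0,0,0]]

```text
clock: 19.1
eef_pos: [577.8, -70.5, 118.4]
tool_rot: [-3.142, 0.0, 1.732]
force: [-0.1, -0.9, -0.4]
width: -0.0
gripper_force: 0.7
```

Emit:
send_rows:
  rows:
    - [[0.1,0,0,0,0,0],[0.2,0,0,0,0,0],[0.3,0,0,0,0,0],[0.4,0,0,0,0,0],[0.5,0,0,0,0,0],[0.6,0,0,0,0,0],[0.7,0,0,0,0,0]]

```text
clock: 19.8
eef_pos: [576.7, -63.6, 118.4]
tool_rot: [-3.142, 0.0, 1.732]
force: [1.0, -2.0, -0.8]
width: -0.1
gripper_force: 0.7
```

```bash
python3 -c "
from h import *
go(-17,0,44)"
```

```text
t 19.8 jig now [-23.   -0.3] tip 45.400000000000006 rot [-3.14156022e+00  2.01348318e-05  1.73171522e+00]
F jig [-2.16 -0.68] -0.84 width -0.05118757778492142
shift cm [ 0.6  -0.03  0.14] turn [-0.     0.     0.001]
```

Emit:
send_rows:
  rows:
    - [[0.1,0,0,0,0,0],[0.2,0,0,0,0,0],[0.3,0,0,0,0,0],[0.4,0,0,0,0,0],[0.5,0,0,0,0,0],[0.6,0,0,0,0,0]]

```text
clock: 20.4
eef_pos: [575.8, -57.7, 118.4]
tool_rot: [3.142, 0.0, 1.732]
force: [1.2, -2.0, -1.2]
width: -0.5
gripper_force: 0.8
```

Emit:
send_rows:
  rows:
    - [[0.1,0,0,0,0,0],[0.2,0,0,0,0,0],[0.3,0,0,0,0,0]]

```text
clock: 20.7
eef_pos: [575.6, -56.3, 118.5]
tool_rot: [3.141, 0.002, 1.731]
force: [0.4, -7.1, -0.4]
width: -0.2
gripper_force: 3.4
```

Contact. I'll ramp up the push.

Emit:
send_rows:
  rows:
    - [[0.1,0,0,0,0,0],[0.2,0,0,0,0,0],[0.2,0,0,0,0,0]]

```text
clock: 21.0
eef_pos: [575.5, -56.1, 118.6]
tool_rot: [3.141, 0.004, 1.729]
force: [0.8, -9.2, -0.1]
width: 0.0
gripper_force: 4.3
```

Emit:
send_rows:
  rows:
    - [[0.1,0,0,0,0,0],[0.2,0,0,0,0,0],[0.3,0,0,0,0,0],[0.3,0,0,0,0,0]]

```text
clock: 21.4
eef_pos: [575.3, -55.7, 118.8]
tool_rot: [3.141, 0.007, 1.728]
force: [2.4, -14.1, 0.5]
width: -0.2
gripper_force: 6.9
```

Emit:
send_rows:
  rows:
    - [[0.05,0,0,0,0,0],[0.05,0,0,0,0,0],[0.05,0,0,0,0,0],[0.05,0,0,0,0,0],[0.05,0,0,0,0,0],[0.05,0,0,0,0,0],[0.05,0,0,0,0,0],[0.05,0,0,0,0,0],[0.05,0,0,0,0,0],[0.05,0,0,0,0,0]]

```text
clock: 22.4
eef_pos: [575.3, -55.7, 118.8]
tool_rot: [3.141, 0.008, 1.727]
force: [3.0, -14.3, 0.1]
width: -0.0
gripper_force: 7.3
```

Emit:
send_rows:
  rows:
    - [[0,0,0,0,0,0],[0,0,0,0,0,0],[0,0,0,0,0,0],[0,0,0,0,0,0]]

```text
clock: 22.8
eef_pos: [575.3, -55.7, 118.8]
tool_rot: [3.141, 0.008, 1.727]
force: [3.3, -14.6, 0.6]
width: 0.2
gripper_force: 7.3
```

Emit:
send_rows:
  rows:
    - [[-0.3,0,0,0,0,0],[-0.6,0,0,0,0,0],[-1,0,0,0,0,0],[-2,0,0,0,0,0],[-4,0,0,0,0,0],[-6,0,0,0,0,0],[-6,0,-3,0,0,0],[-6,0,-7,0,0,0],[-6,0,-10,0,0,0],[-6,0,-10,0,0,0]]

```text
clock: 23.8
eef_pos: [586.7, -108.4, 222.8]
tool_rot: [3.133, 0.002, 1.732]
force: [1.3, 0.1, 0.6]
width: 0.1
gripper_force: 0.0
```

```bash
python3 - <<'E'
from h import *
from cell import ctrl
import cv2
go(-17,0,44)
d=ctrl.get_image("scene");cv2.imwrite("pics/s5.png",cv2.resize(d["pixels"][170:320,230:430,::-1],None,fx=4,fy=4,interpolation=cv2.INTER_CUBIC))
E
```

```text
t 23.8 jig now [-68.8  -3. ] tip 149.8 rot [3.13311450e+00 1.53758746e-03 1.73205960e+00]
F jig [-0.13 -1.25] 0.59 width 0.06929386929252392
shift cm [ 5.19 -0.38 10.57] turn [0.008 0.002 0.001]
```

View pics/s5.png

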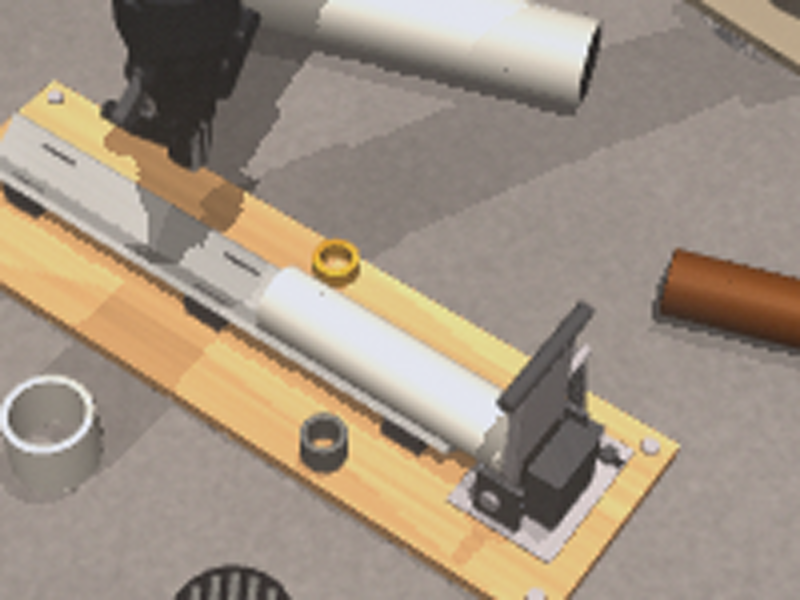

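The pipe's front is hidden against the upright stop at crop (500,440), its tail is at (275,290), and the arm is clear. The nut and bush have not moved.

```bash
python3 -c "
from cell import ctrl
print(ctrl.finish_job())"
```

```text
the job is handed in; nothing more can be done
None
```

The stop is upright and was seated at about 13.5 N for over a second. The pipe was then butted against it with about 12 N on the stop (14–15 N at the tool, less drag) for over a second. The arm was clear and the job was handed in at about 24 s, but no verdict came back.

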